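# Shut the wide dust inlet's blast gate

### The arm

A 6-joint arm with a two-finger parallel gripper is mounted at the origin on the work surface. World frame = base frame: x ahead of the robot, y to its left, z up, the work surface at z = 0. Lengths are in m, angles in rad, forces in N, time in s.
With the tool pointing down it reaches from about 0.35 to 0.775 m from the base axis. Payload 5.5 kg.
Tool frame: the origin (TCP) lies midway between the tips of the shut fingers; the grasp point (between the pads) lies grip_point_offset behind it (grip_point_offset is the distance from the TCP to the grasp point, in m); z points along the fingers, y is the direction in which the jaws open and shut (so a half turn about z gives the same grasp; the last joint's range is limited). The gripper opens to 85 mm and grips with 20 to 120 N. Pads are 22 mm wide; open, the fingers measure 114 mm over their backs; the gripper's body (76 mm by 85 mm) begins 54 mm behind the grasp point. The pads swing forward as they close: fully open they stand 13 mm farther back than shut.
Start: joints at [1.004, 0.313, 0.046, 1.304, 0, 1.431], TCP at [0.238, 0.523, 0.231] pointing down, gripper open.
Joint ranges: [-2.76, 2.76], [-0.86, 1.69], [-1.03, 1.26], [-2.2, 2.34], [-1.47, 1.5], [-3.14, 3.14]. Speed limits (rad/s): [2.57, 2.57, 3.14, 3.14, 3.14, 3.14].

### API

Orientations are given as a unit quaternion [w, x, y, z].
In Python, from workcell import * gives the robot as it stands.
- The arm moves only by the tool send_rows, never from a script. Its argument "series" is one flat list of numbers, 7 for each row, row after row: the shift along the tool's x, y, z in cm, then the turn, a rotation vector about the tool's x, y, z in degrees, then the opening, from 0 (shut) to 1 (fully open). A call has 1 to 10 rows; each row is the pose to reach, as a shift and turn from the pose commanded when the call began, along the tool's axes at that moment; what a row does not reach only later rows make up. A row lasts 1/12 s, in which the tool goes at most 41.7 mm and 7.16 degrees, less where a joint would pass 70% of its speed; a pose out of reach is approached as far as the arm can. A call with a gripper value outside its range is refused whole. The fingers move at their own pace and stop on an object; "newtons" is the grip in N (left out, the last holds). Time passes only in rows, so rows that repeat a pose let the fingers close. It gives the time, the measured TCP pose, the force and the opening at its end, in the units of the state.
- get_state(): the state, without advancing time (a new reading comes with each control period).
- read_camera(name): name is "scene" or "top" or "wrist"; returns the picture (480x640x3 uint8, blue, green, red); there is no depth.
- camera_info(name): a dict with "K" (3x3 intrinsics, pixels), "D" ([k1, k2, p1, p2, k3] as OpenCV has them; the pictures are not rectified), "xyz" and "attitude" of the camera in the world. Camera axes: x right, y down, z forward; pixel columns grow to the right and rows downward; lengths in m; the calibration is good to about 2 mm. A picture is of the moment at which its call begins: read the wrist's pose just before it. camera_info takes no time and is no camera call; for the wrist camera it gives the pose at the moment of the call.
- hand_in(): hands the job in, once; it reports no verdict.
Trained networks look in the newest picture that a camera, given by its name, has taken for a name from the list of things; names that differ only in an ending like _2 or _b are one class to them, and where a whole thing is asked for, a point or a joint stands for the part that bears it (a point fixed in the world has none). Each returns a list of dicts, best first, with "p" (0 to 1); they miss things now and then, are a little off and sometimes report something else, mostly with a low value. They report only what shows in the picture. A call takes as long as a camera call.
- silhouettes(camera, label): "pixels" (480x640 bool, what is visible of it) and "box" ([left, top, width, height] in pixels, round what is visible of it).
The state is a dict: "clock": time; "joint_pos": joint angles; "qvel": joint speeds; "tau": joint torques, N m; "tcp_pos": TCP position; "orientation": TCP orientation; "wrist_force": force on the tool from outside, world axes, zero at the start; "ft_torque": the same for the moment, N m; "finger_gap": finger opening in m.
Only numpy, scipy, OpenCV 4.12 (cv2) and the standard library are available. Lean on these libraries where they do the work, as an engineer would, in place of code of your own. Each camera call takes 0.05 s, during which the arm holds its last target. There are 200 camera calls.

### The job

The sander needs all the suction on the narrow dust inlet, so close the wide one: push its sliding gate by the upright tab all the way in, until the spring catch clicks behind it, then let go. Leave the narrow inlet's gate open just as it stands.

Things in the scene. Friction and masses are not known exactly. Their poses are not given: they have to be found in the camera images.
- wide_tab (a point): Centre of the wide inlet's upright steel gate tab: 60 mm wide (y), 8 thick (x), 26 to 80 mm above the bench. x: level, towards the housing, the way to push; z up. Inlet: aluminium housing, round mouth 100 mm bore, rim 66 mm up. The gate, a steel plate 120 mm wide, top 26 mm up, slides in under the mouth; outside the tab is only 3 mm of plate, then free room over runners 20 mm high.
- wide_gate (a joint): How far the wide gate is pulled out, m: 0 against its inner stop (tab centre then 45 mm from the housing, 106 mm from the mouth's centre), 0.1 fully out. It stays where left: about 4 N friction, and 3 to 8 N more from about 0.035 to 0.010, where a tooth on its side pushes the catch aside. At about 0.010 the catch clicks in and holds it between 0 and 0.010.
- wide_catch (a joint): How far the wide inlet's spring catch is pushed aside, m: 0 at rest, before the tooth meets it and after it has clicked in; about 0.009 as the tooth passes. A brass bolt with a round knob in a dark block on the base board, on the gate's +y side, 61 to 130 mm from its middle line, in line with the tab when shut, at most 42 mm high. It works by itself and need not be touched.
- narrow_tab (a point): Centre of the upright tab (50 mm wide) of the narrow inlet's gate: the same make of inlet, with a mouth of 60 mm bore and an 80 mm wide plate, also pulled part-way out. To be left as it is. Same axes and heights as the wide one.

How it is judged:
By the outcome, as a careful person would: the job done as asked, in the order asked, and still so for the second after the job is handed in, with the robot touching nothing.
It also fails if it takes over 29 s, if anything falls off the work surface, if the arm or the gripper's body presses on something with over 40 N, if the wrist force passes 120 N, or if a joint passes its speed limit or range.

## Working session

There is one attempt and no reset: what is moved stays moved. The work goes in short steps, Python scripts to look and compute and a tool call to move; the robot and the scene stay as the last step left them, time stands still between calls to the robot, and variables do not carry over. Pictures are saved under pics/ and viewed, about 8 in all and at most 12, crops included, and the job is handed in when it is done.

Besides the shell and the picture viewer there is one more tool, called after "Call:" in YAML: its name, and indented under it one key for each argument. send_rows: Moves the arm, as the interface text tells. Its arguments: {"type":"object","properties":{"series":{"type":"array"},"newtons":{"type":"number"}},"required":["series"]}

```bash
mkdir -p pics; cat > h.py <<'E'
from workcell import *
import numpy as np, cv2
from scipy.spatial.transform import Rotation as R
def ray(cam,uv):
    i=camera_info(cam); a=np.array(i["attitude"],float)
    Rm=a if a.shape==(3,3) else R.from_quat(a,scalar_first=True).as_matrix()
    u=cv2.undistortPoints(np.array(uv,float).reshape(-1,1,2),np.array(i["K"],float),np.array(i["D"],float)).reshape(-1,2)
    d=np.c_[u,np.ones(len(u))]@Rm.T
    return np.array(i["xyz"]),d
def onz(cam,uv,z):
    o,d=ray(cam,uv); return o+d*((z-o[2])/d[:,2])[:,None]
E
python3 - <<'E'
from h import *
print(get_state()); 
for c in("scene","top"):
    print(camera_info(c))
    im=read_camera(c); 
    for l in("wide_tab","narrow_tab","wide_gate"):
        for r in silhouettes(c,l)[:2]:
            print(c,l,r["p"],r["box"])
            m=r["pixels"]; ys,xs=np.nonzero(m)
            cs,_=cv2.findContours(m.astype('uint8'),0,2)
            cv2.drawContours(im,cs,-1,(0,0,255) if l=="wide_tab" else (0,255,0),1)
            print(onz(c,[[xs.mean(),ys.mean()]],0.053 if 'tab' in l else .026))
    cv2.imwrite(f"pics/{c}.png",im)
E
```

```text
{'clock': 0.0, 'joint_pos': array([ 1.00442150e+00,  3.14004119e-01,  4.49592967e-02,  1.30355560e+00,
       -2.60730160e-05,  1.43121660e+00]), 'qvel': array([ 8.55458603e-05, -8.31850092e-04,  1.69622929e-03, -5.39586547e-04,
       -1.01380034e-03,  8.34330855e-04]), 'tau': array([-8.00772323e-04, -4.80623996e+01,  2.98535943e+01,  1.93607697e-02,
        8.63290870e-05,  1.10035177e-05]), 'tcp_pos': array([0.23775754, 0.52299027, 0.23039868]), 'orientation': array([-2.99598527e-04,  2.11781498e-01,  9.77316624e-01, -8.50940078e-04]), 'wrist_force': array([ 0.47065268, -0.47237724, -0.29439694]), 'ft_torque': array([ 0.02483991, -0.01279955,  0.00833919]), 'finger_gap': 0.08544792137835955}
{'K': array([[601.52715711,   0.        , 325.7780873 ],
       [  0.        , 601.52715711, 235.52460069],
       [  0.        ,   0.        ,   1.        ]]), 'D': array([-0.06830989,  0.        ,  0.        ,  0.        ,  0.        ]), 'xyz': array([1.48181427, 0.11323246, 0.66757661]), 'attitude': array([-0.29695881,  0.57260492,  0.67850318, -0.35152883])}
scene wide_tab 0.9 [406.1, 183.0, 67.7, 76.4]
[[0.54019719 0.16346681 0.053     ]]
scene narrow_tab 0.64 [222.8, 192.1, 53.9, 60.8]
[[ 0.59578892 -0.17909851  0.053     ]]
scene wide_gate 0.9 [405.9, 187.0, 68.9, 75.4]
[[0.50045985 0.16650326 0.026     ]]
{'K': array([[583.32763302,   0.        , 317.48701218],
       [  0.        , 583.32763302, 241.74541286],
       [  0.        ,   0.        ,   1.        ]]), 'D': array([-0.14032551,  0.        ,  0.        ,  0.        ,  0.        ]), 'xyz': array([ 0.47390796, -0.02118439,  1.01112611]), 'attitude': array([ 0.06313861, -0.70211193,  0.70648859, -0.06265957])}
top wide_tab 0.94 [164.4, 261.1, 83.4, 105.8]
[[0.52096544 0.16513773 0.053     ]]
top narrow_tab 0.58 [385.0, 239.6, 54.8, 69.5]
[[ 0.59219665 -0.1815908   0.053     ]]
top wide_gate 0.6 [165.1, 263.0, 81.7, 99.4]
[[0.52054183 0.1697793  0.026     ]]
```

View pics/top.png

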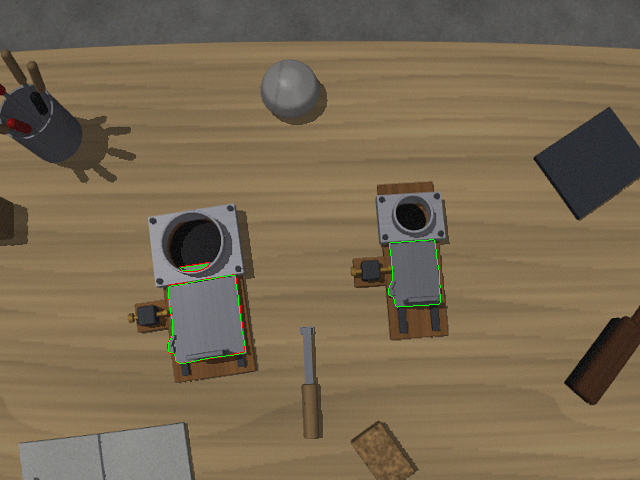

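View pics/scene.png

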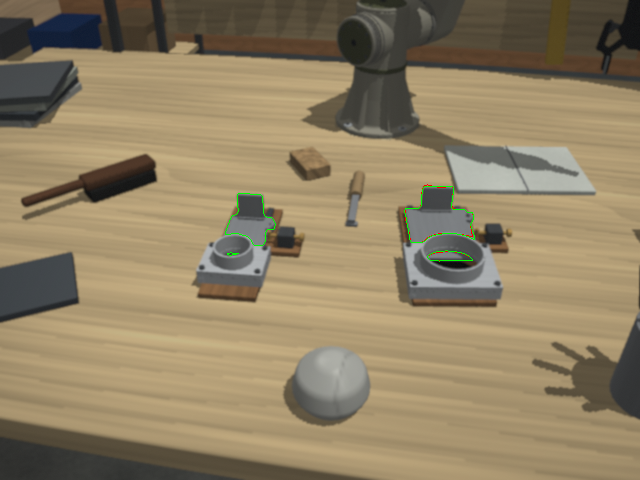

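The top picture shows the wide inlet at left: mouth about (193,243), tab near (207,355), catch at (147,316). The narrow one is at (412,216). The scene picture shows the wide tab upright at (437,197), and the networks' outlines match the two gates.

```bash
python3 - <<'E'
from h import *
np.set_printoptions(precision=4,suppress=True)
print("plate",onz("top",[[168,286],[236,277],[245,353],[176,362]],.026))
print("mouth",onz("top",[[193,243]],.066), "housing corners",onz("top",[[150,219],[236,206],[243,275],[156,286]],.045))
print("tab top scene",onz("scene",[[424,187],[451,186]],.08))
print("tab bottom scene",onz("scene",[[422,208],[453,208]],.026))
im=cv2.imread("pics/top.png"); a=read_camera("top"); b=read_camera("scene")
A=cv2.resize(a[190:390,120:270],None,fx=3,fy=3,interpolation=2); B=cv2.resize(b[175:275,390:520],None,fx=2.5,fy=6*0+2.5,interpolation=2)
C=np.zeros((600,800,3),'uint8'); C[:,:450]=A; C[:250,460:785]=B; cv2.imwrite("pics/c.png",C)
E
```

```text
plate [[0.576  0.2351 0.026 ]
 [0.5911 0.1181 0.026 ]
 [0.4631 0.1012 0.026 ]
 [0.4477 0.2177 0.026 ]]
mouth [[0.6433 0.1852 0.066 ]] housing corners [[0.6893 0.2661 0.045 ]
 [0.7108 0.1177 0.045 ]
 [0.5922 0.1037 0.045 ]
 [0.574  0.2508 0.045 ]]
tab top scene [[0.4698 0.1323 0.08  ]
 [0.457  0.1836 0.08  ]]
tab bottom scene [[0.4599 0.133  0.026 ]
 [0.4493 0.1939 0.026 ]]
```

View pics/c.png

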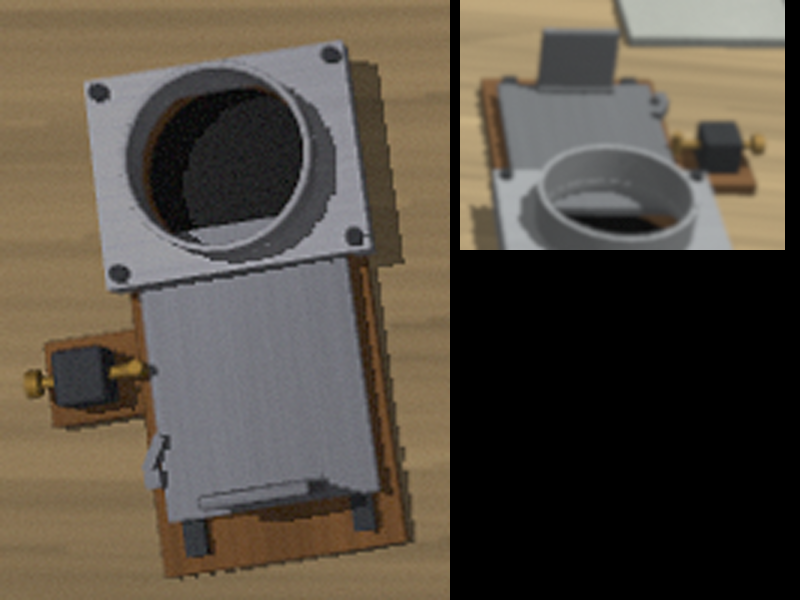

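The crop confirms the tab at the plate's outer edge, square to an axis yawed about 7.6°. The tab centre is about (0.462,0.160) and the gate is about 0.077 out. I'll move to 40 mm behind the tab, fingers shut, high.

Call:
send_rows:
  series: [-3.2,-2.6,0.8,0,0,-3.2,0,-6.4,-5.2,1.6,0,0,-6.4,0,-9.6,-7.8,2.4,0,0,-9.6,0,-12.8,-10.4,3.2,0,0,-12.8,0,-16,-13,4,0,0,-16,0,-19.2,-15.6,4.8,0,0,-19.2,0,-22.4,-18.2,5.6,0,0,-22.4,0,-25.6,-20.8,6.4,0,0,-25.6,0,-28.8,-23.4,7.2,0,0,-28.8,0,-31.8,-26,8,0,0,-32,0]
  newtons: 40

```text
clock: 1.33
tcp_pos: [0.42, 0.155, 0.1518]
orientation: [0.001, -0.067, 0.998, 0.0]
wrist_force: [0.5, 0.2, 1.1]
finger_gap: -0.0001
```

```bash
python3 - <<'E'
from h import *
np.set_printoptions(precision=4,suppress=True)
s=get_state(); q=R.from_quat(s["orientation"],scalar_first=True).as_matrix()
print(s["clock"],s["tcp_pos"],q,s["finger_gap"],s["wrist_force"])
# narrow references & tab top in top view
print(onz("top",[[186.7,356.5],[228.3,351.7]],.08))
cv2.imwrite("pics/w.png",read_camera("wrist"))
E
```

```text
1.3333 [0.42   0.155  0.1518] [[-0.991  -0.1342  0.0015]
 [-0.1342  0.991   0.0004]
 [-0.0015  0.0002 -1.    ]] -0.00012062993324771741 [0.4819 0.1577 1.0993]
[[0.4579 0.1875 0.08  ]
 [0.4657 0.1211 0.08  ]]
```

View pics/w.png

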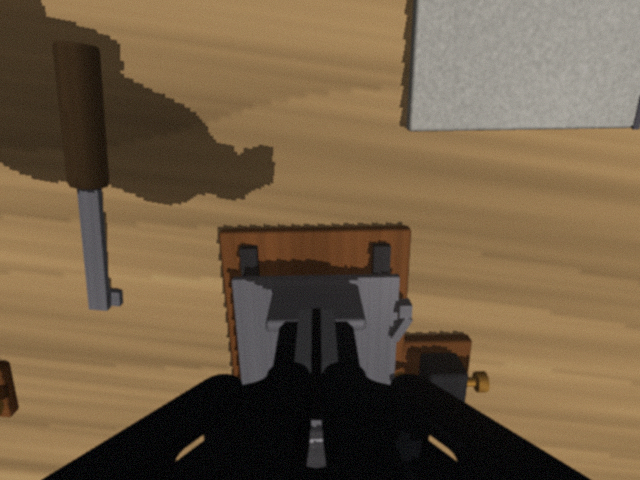

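The wrist picture shows the tab's top edge from (268,325) to (363,323), and the shut fingertips at (316,310), laterally centred on it. A quick projection check before descending.

```bash
python3 - <<'E'
from h import *
np.set_printoptions(precision=4,suppress=True)
p=onz("wrist",[[268,324],[363,322]],.08);print(p,p.mean(0),"len",np.linalg.norm(p[0]-p[1]))
print(onz("wrist",[[234,276],[400,276]],.026))
t=get_state()["tcp_pos"];d=np.array([.991,.134,0]);l=np.array([-.134,.991,0]);v=p.mean(0)-t;print(v@d,v@l)
E
```

```text
[[0.4644 0.1256 0.08  ]
 [0.4557 0.181  0.08  ]] [0.4601 0.1533 0.08  ] len 0.056048945530809025
[[0.4613 0.0949 0.026 ]
 [0.4458 0.2115 0.026 ]]
0.037610050841828536 -0.0006122003047354585
```

Call:
send_rows:
  series: [0,0,3.5,0,0,0,0,0,0,7,0,0,0,0,0,0,10.3,0,0,0,0,0,0,10.3,0,0,0,0,-0.6,0,10.3,0,0,0,0,-1.2,0,10.3,0,0,0,0,-1.8,0,10.3,0,0,0,0,-2.4,0,10.3,0,0,0,0,-3,0,10.3,0,0,0,0,-3.6,0,10.3,0,0,0,0]

```text
clock: 2.22
tcp_pos: [0.4548, 0.1619, 0.0494]
orientation: [-0.0, -0.066, 0.998, 0.0]
wrist_force: [-4.3, 0.3, 2.6]
finger_gap: -0.0
```

Call:
send_rows:
  series: [-0.6,0,0,0,0,0,0,-1.2,0,0,0,0,0,0,-1.8,0,0,0,0,0,0,-2.4,0,0,0,0,0,0,-3,0,0,0,0,0,0,-3.5,0,0,0,0,0,0,-4,0,0,0,0,0,0,-4.5,0,0,0,0,0,0,-5,0,0,0,0,0,0,-5.3,0,0,0,0,0,0]

```text
clock: 3.05
tcp_pos: [0.5051, 0.1686, 0.0478]
orientation: [-0.003, -0.066, 0.998, 0.0]
wrist_force: [-7.3, 1.1, 3.1]
finger_gap: 0.0001
```

Call:
send_rows:
  series: [-0.2,0,0,0,0,0,0,-0.4,0,0,0,0,0,0,-0.5,0,0,0,0,0,0,-0.5,0,0,0,0,0,0]

```text
clock: 3.38
tcp_pos: [0.5114, 0.1695, 0.0479]
orientation: [-0.001, -0.066, 0.998, 0.0]
wrist_force: [-4.7, 2.0, 1.0]
finger_gap: -0.0001
```

Call:
send_rows:
  series: [-0.15,0,0,0,0,0,0,-0.3,0,0,0,0,0,0,-0.4,0,0,0,0,0,0,-0.4,0,0,0,0,0,0]

```text
clock: 3.72
tcp_pos: [0.5169, 0.1697, 0.0483]
orientation: [0.0, -0.066, 0.998, -0.0]
wrist_force: [-1.1, 1.3, -0.7]
finger_gap: 0.0
```

Call:
send_rows:
  series: [-0.15,0,0,0,0,0,0,-0.3,0,0,0,0,0,0,-0.3,0,0,0,0,0,0]

```text
clock: 3.97
tcp_pos: [0.5192, 0.17, 0.0483]
orientation: [-0.0, -0.066, 0.998, 0.0]
wrist_force: [-3.4, 0.3, -1.5]
finger_gap: 0.0004
```

Call:
send_rows:
  series: [-0.15,0,0,0,0,0,0,-0.3,0,0,0,0,0,0,-0.3,0,0,0,0,0,0]

```text
clock: 4.22
tcp_pos: [0.5223, 0.1704, 0.0484]
orientation: [-0.0, -0.066, 0.998, -0.0]
wrist_force: [-3.4, -0.1, -2.5]
finger_gap: 0.0
```

```bash
python3 - <<'E'
from h import *
a=read_camera("top");b=read_camera("scene")
s=get_state();print(s["tcp_pos"],s["wrist_force"])
C=np.zeros((600,800,3),'uint8'); C[:,:450]=cv2.resize(a[190:390,120:270],None,fx=3,fy=3,interpolation=2)
C[:325,460:785]=cv2.resize(b[165:295,390:520],None,fx=2.5,fy=2.5,interpolation=2); cv2.imwrite("pics/d.png",C)
E
```

```text
[0.5222914  0.17034145 0.04851458] [-3.97130142  0.18927567 -3.04971595]
```

View pics/d.png

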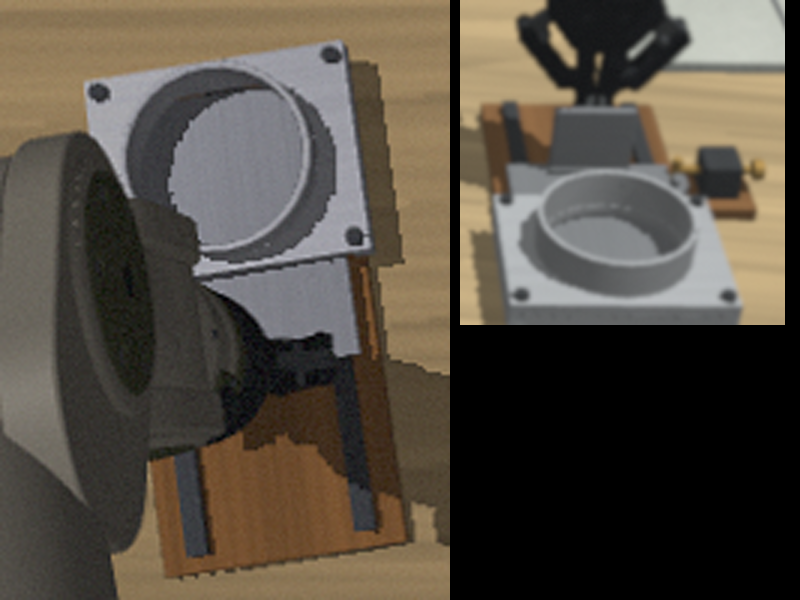

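The mouth is covered. In the scene crop the tooth, at about (678,182), is now on the housing side of the bolt tip at (685,167). I'll nudge on to the stop.

Call:
send_rows:
  series: [-0.15,0,0,0,0,0,0,-0.3,0,0,0,0,0,0,-0.3,0,0,0,0,0,0]

```text
clock: 4.57
tcp_pos: [0.5255, 0.1708, 0.0486]
orientation: [0.0, -0.066, 0.998, -0.0]
wrist_force: [-3.5, 0.6, -2.7]
finger_gap: -0.0
```

Call:
send_rows:
  series: [-0.15,0,0,0,0,0,0,-0.3,0,0,0,0,0,0,-0.3,0,0,0,0,0,0]

```text
clock: 4.82
tcp_pos: [0.527, 0.171, 0.0485]
orientation: [-0.001, -0.066, 0.998, -0.0]
wrist_force: [-7.9, -1.0, 2.0]
finger_gap: 0.0
```

Call:
send_rows:
  series: [-0.1,0,0,0,0,0,0,-0.2,0,0,0,0,0,0,-0.2,0,0,0,0,0,0]

```text
clock: 5.07
tcp_pos: [0.527, 0.171, 0.0485]
orientation: [-0.003, -0.066, 0.998, -0.0]
wrist_force: [-12.5, -1.1, 5.1]
finger_gap: -0.0
```

The tab no longer advances and the force is rising, so it's at the inner stop. I'll back away level, then go up and clear of the cameras.

Call:
send_rows:
  series: [0.5,0,0,0,0,0,0,1.5,0,0,0,0,0,0,3,0,0,0,0,0,0,4.5,0,0,0,0,0,0,5,0,0,0,0,0,0,5,0,-3.5,0,0,0,0,5,0,-7,0,0,0,0,6,0,-10.5,0,0,0,0,8,0,-14,0,0,0,0,9,0,-16,0,0,0,0]

```text
clock: 5.9
tcp_pos: [0.4429, 0.1599, 0.2136]
orientation: [0.004, -0.066, 0.998, 0.0]
wrist_force: [0.6, 0.7, -0.7]
finger_gap: 0.0001
```

Call:
send_rows:
  series: [0,3,0,0,0,0,0,0,6,0,0,0,0,0,0,9,0,0,0,0,0,0,12,0,0,0,0,0,0,15,0,0,0,0,0,0,18,0,0,0,0,0,0,21,0,0,0,0,0,0,23,0,0,0,0,0,0,23,0,0,0,0,0,0,23,0,0,0,0,0]

```text
clock: 6.73
tcp_pos: [0.4118, 0.3892, 0.2092]
orientation: [0.001, -0.067, 0.998, 0.001]
wrist_force: [1.1, -1.1, -0.3]
finger_gap: 0.0001
```

```bash
python3 - <<'E'
from h import *
a=read_camera("top");n=silhouettes("top","narrow_tab");b=read_camera("scene")
s=get_state();print(s["clock"],s["tcp_pos"],s["wrist_force"]);print([(r["p"],r["box"]) for r in n[:2]])
C=np.zeros((600,800,3),'uint8'); C[:,:450]=cv2.resize(a[190:390,120:270],None,fx=3,fy=3,interpolation=2)
C[:325,460:785]=cv2.resize(b[165:295,390:520],None,fx=2.5,fy=2.5,interpolation=2)
C[330:600,460:780]=cv2.resize(a[170:350,330:480],(320,270)); cv2.imwrite("pics/e.png",C)
E
```

```text
6.8833 [0.41149253 0.3870836  0.20906065] [ 0.69472728 -0.41533188 -0.42747685]
[(0.81, [387.6, 239.8, 53.7, 68.5])]
```

View pics/e.png

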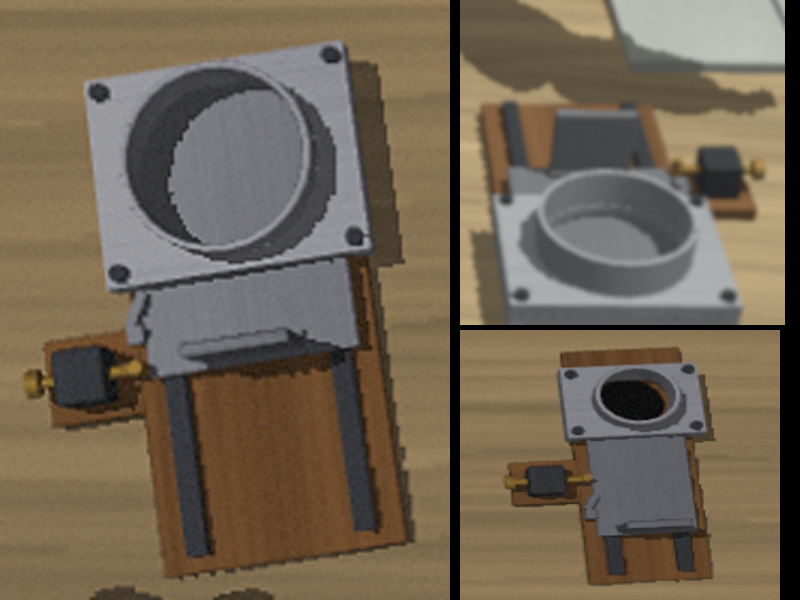

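The tooth, at (138,315), is past the bolt tip at (130,370). The catch knob is back at its rest position (33,383), the mouth is covered, and the narrow gate is unchanged. Handing in.

```bash
python3 -c "
from workcell import *
print(hand_in())"
```

```text
the job is handed in; nothing more can be done
None
```

The wide inlet is closed. I pushed its gate in by the tab with shut fingers until it stopped advancing at the inner stop, at about 12 N. Then I backed off level and moved the arm clear, and handed in with the clock at about 6.9 s.

- **Catch:** the last pictures show the tooth about 10 mm past the brass bolt. The knob is back where it was at the start, so the catch has clicked in behind the gate.
- **Wide gate:** its mouth is fully covered, and the robot is touching nothing.
- **Narrow gate:** it is still open and looks unmoved. The detected outline is within 3 pixels of the first picture, which is within the network's scatter.

No check failed or disagreed. I did not pull on the gate to test that the catch holds.

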